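Fit the power module and close the lapped enclosure doors

TASK

Lift the power module out of its rack by its ends, stand it on the bare table, take it again by its broad faces and set it down gently, without dropping it, upright and fully home in the cradle inside the open enclosure. Then fully shut the enclosure: the rebated door first, while the flanged door still stands wide open, and the flanged door last so that its flange laps over the rebate. Leave the other things on the table where they are.

Things in the scene. Friction and masses are not known exactly. Their poses are not given: they have to be found in the camera images.
- module_center (a point): the module: upright aluminium power module with vent slots, a plain block 36 mm (its x) by 60 mm (its y) by 90 mm tall (its z), 0.3 to 0.65 kg; the point is its centre, half-way up. It looks the same turned half round. At the start it stands in the rack
- rack: fixed dark steel rack with the module, axes as the module's at the start; origin at the centre of its underside on the table. Floor at 8 mm; two cheeks 46 mm long at its x sides, 41 mm apart, cover the module's broad faces up to 104 mm above the table (6 mm above the module); the y ends are open above sills 20 mm high, so the module is lifted by its ends (60 mm apart). Footprint 62 x 84 mm
- cradle: fixed steel cradle inside the enclosure; origin at the centre of its underside, 4 mm above the table. End plates 68 mm apart at its +y and -y ends, 44 mm wide, rise 100 mm above its origin (the module cannot be held by its ends there); lips 44 mm apart at its x sides rise 16 mm. The module stands between them, its 60 mm side along the cradle's y (either way round)
- cradle_seat (a point): centre of the cradle's floor, 6 mm above the cradle's origin and 10 mm above the table: the centre of the module's underside comes here, the module's centre 45 mm above. Axes of the cradle
- enclosure: fixed grey steel enclosure lying on its back, open upwards, 240 mm (its x) by 228 mm (its y), rim 110 mm above the table, walls 4 mm; origin at the centre of its underside. Two doors hinged along the rim at y = +110 mm (rebated) and y = -110 mm (flanged), hinge lines along its x, meet in the middle. A row of terminals 34 mm high stands inside near x = +88 mm
- hinge_rebated (a point): middle of the hinge line of the rebated door, at enclosure y = +110 mm, 110 mm above the table; the hinge line runs along the enclosure's x
- hinge_flanged (a point): middle of the hinge line of the flanged door, at enclosure y = -110 mm, 110 mm above the table; the hinge line runs along the enclosure's x
- edge_rebated (a point): middle of the free edge of the rebated door, 108 mm from its hinge. The door is a grey plate 236 mm long (along the hinge), 12 mm thick; its last 18 mm at the free edge are stepped down to 5 mm on the outer side (the rebate)
- edge_flanged (a point): middle of the free edge of the flanged door, 127 mm from its hinge. The door is a grey plate 236 mm long, 12 mm thick up to 108 mm from its hinge; then a flange 5 mm thick continues its outer face for 19 mm. Shut, the flange lies in the other door's rebate; shut first, it blocks the other door
- door_rebated (a joint): angle of the rebated door: 0 = shut (lying level on the rim), about 1.57 = upright, up to 2.25 = leaning outwards. Stiff hinge: it stays where it is left; some 2 to 8 N at the free edge move it. Its inner face lies in the plane of the hinge line, its outer face 12 mm from that
- door_flanged (a joint): angle of the flanged door, same meaning and stiffness as for the rebated door
- tube: bystander: square steel tube offcut standing on end, 50 x 50 x 110 mm, origin at the centre of its underside
- spool: bystander: wire spool lying flat, 100 mm diameter, 45 mm high, origin at the centre of its underside
- square: bystander: magnetic welding square lying flat, within about 60 mm of its origin, 22 mm high
- spray: bystander: spray can standing, 54 mm diameter, 160 mm tall, origin at the centre of its underside
- hammer: bystander: hammer lying flat, 240 mm long, about 30 mm high
- wrench: bystander: wrench lying flat, 180 mm long, about 10 mm high
- clamp: bystander: G-clamp lying flat, about 220 x 100 mm, 25 mm high

How it is judged:
By the outcome, as a careful person would: the job done as asked, in the order asked, and still so for the second after the job is handed in, with the robot touching nothing.
It also fails if it takes over 72 s, if anything falls off the work surface, if the arm or the gripper's body presses on something with over 40 N, if the wrist force passes 120 N, or if a joint passes its speed limit or range.

ROBOT

A 7-joint arm with a two-finger parallel gripper is mounted at the origin on the work surface. World frame = base frame: x ahead of the robot, y to its left, z up, the work surface at z = 0. Lengths are in m, angles in degrees, forces in N, time in s.
With the tool pointing down it reaches from about 0.425 to 0.875 m from the base axis. Payload 4.7 kg.
Tool frame: the origin (TCP) lies at the very end of the fingers, on their centre line; the grasp point (between the pads) lies 19 mm behind it; z points along the fingers, y is the line along which they close (so a half turn about z gives the same grasp; the last joint's range is limited). The gripper opens to 87 mm and grips with 3 to 60 N. Pads are 19 mm wide; open, the fingers measure 117 mm over their backs; the gripper's body (75 mm by 190 mm) begins 51 mm behind the grasp point.
Start: joints at [70.193, 18.392, -4.016, 83.108, 1.295, 78.541, -3.26], TCP at [0.229, -0.608, 0.223] pointing down, gripper open.
Joint ranges: [-163.93, 163.93], [-17.29, 119.83], [-79.2, 71.16], [3.27, 140.29], [-89.18, 269.18], [5.43, 117.66], [-154.24, 154.24]. Speed limits (degrees/s): [147.25, 147.25, 180, 180, 180, 180, 180].

INTERFACE

Orientations are given as [roll, pitch, yaw] about the fixed x, y, z axes, in that order (R = Rz(yaw) Ry(pitch) Rx(roll)).
In Python, from cell import get_obs, eyes, env gives the robot as it stands.
- The arm moves only by the tool servo_tool, never from a script. Its argument "series" is a list that holds one entry, the list of rows, each a list of 7 numbers: the shift along the tool's x, y, z in units of 300 mm (1.0 is 300 mm), then the turn, a rotation vector about the tool's x, y, z in units of pi rad (1.0 is pi rad), then the opening, from 0 (shut) to 1 (fully open). In form: [[[tx, ty, tz, wx, wy, wz, gripper], ...]]. A call has 1 to 12 rows; each row is the pose to reach, as a shift and turn from the pose commanded when the call began, along the tool's axes at that moment, turning the shorter way round; what a row does not reach only later rows make up. A row lasts 1/12 s, in which the tool goes at most 41.7 mm and 7.16 degrees, less where a joint would pass 70% of its speed; a pose out of reach is approached as far as the arm can. A call with a number of a shift or a turn outside -1 to 1 is refused whole. A call with a gripper value outside its range is refused whole. The fingers move at their own pace and stop on an object; "grip_force" is the grip in N (left out, the last holds). Time passes only in rows, so rows that repeat a pose let the fingers close. It gives the time, the measured TCP pose, the force, the opening and the grip force at its end, in the units of the state.
- get_obs(): the state, without advancing time (a new reading comes with each control period).
- eyes.read_camera(name): name is "scene" or "side" or "wrist"; returns a dict with "frame" (384x512x3 uint8, red, green, blue), "depth" (384x512 float32, m along the optical axis (not along the pixel's ray), 0 where there is no reading), "fx", "fy", "cx", "cy" (pixels), "origin" and "rotation" of the camera in the world; the wrist camera has in their place "mount" (4x4, takes a point from camera to tool coordinates, whose origin is the TCP and whose axes are the flange's). Camera axes: x right, y down, z forward; pixel columns grow to the right and rows downward; lengths in m; the calibration is good to about 2 mm. A picture is of the moment at which its call begins: read the wrist's pose just before it.
- env.sign_off(): hands the job in; it is judged then, once.
The state is a dict: "time_s": time; "qpos": joint angles; "joint_velocities": joint speeds; "effort": joint torques, N m; "tool_pos": TCP position; "tool_rot": TCP orientation; "force": force on the tool from outside, world axes, zero at the start; "wrist_torque": the same for the moment, N m; "grip_width": finger opening in m; "grasp_force": force on a finger pad.
Only numpy, scipy, OpenCV 4.12 (cv2) and the standard library are available. Lean on these libraries where they do the work, as an engineer would, in place of code of your own. Each camera call takes 0.05 s, during which the arm holds its last target. There are 200 camera calls.

## Working session

There is one attempt and no reset: what is moved stays moved. The work goes in short steps, Python scripts to look and compute and a tool call to move; the robot and the scene stay as the last step left them, time stands still between calls to the robot, and variables do not carry over. Pictures are saved under pics/ and viewed, at most 10 in all, crops included, and the job is handed in when it is done.

Besides the shell and the picture viewer there is one more tool, called after "Request:" as a command line: name --argument value ..., lists and objects as JSON in quotes. servo_tool: Moves the arm, as the interface text tells. Shifts and turns lie within -1 to 1; 1 stands for 300 mm of shift or pi rad of turn. Its arguments: {"type":"object","properties":{"series":{"type":"array"},"grip_force":{"type":"number"}},"required":["series"]}

```bash
ls; mkdir -p pics
cat > h.py <<'E'
import numpy as np, cv2
from scipy.spatial.transform import Rotation as R
from cell import get_obs, eyes, env
def shot(name):
    o=get_obs(); c=eyes.read_camera(name)
    if 'mount' in c:
        T=np.eye(4); T[:3,:3]=R.from_euler('xyz',o['tool_rot'],degrees=True).as_matrix(); T[:3,3]=o['tool_pos']
        M=T@np.array(c['mount']); c['rotation']=M[:3,:3]; c['origin']=M[:3,3]
    c['rotation']=np.array(c['rotation']); c['origin']=np.array(c['origin'])
    return c
def cloud(c):
    v,u=np.mgrid[0:384,0:512]; d=c['depth']
    p=np.stack([(u-c['cx'])/c['fx']*d,(v-c['cy'])/c['fy']*d,d],-1)
    w=p@c['rotation'].T+c['origin']; w[d==0]=np.nan
    return w
def save(c,n): cv2.imwrite('pics/'+n,c['frame'][...,::-1])
E
python3 - <<'E'
from h import *
o=get_obs(); print(o['time_s'],o['tool_pos'],o['tool_rot'],o['grip_width'],o['force'])
ims=[]
for n in ['scene','side']:
    c=shot(n); ims.append(c['frame']); print(n,c['origin'].round(3),c['rotation'].round(3).tolist(),c['fx'])
    np.savez(''+n+'.npz',w=cloud(c),f=c['frame'])
    save(c,n+'.png')
E
```

```text
pics
0.0 [ 0.22862645 -0.6078877   0.22147503] [-1.79892224e+02  5.98514882e-03  2.06168758e+01] 0.087170101953441 [-0.79134328  0.01758693  0.21921313]
scene [1.145 0.445 0.909] [-139.162, -0.334, 123.835] 350.50585719145465Traceback (most recent call last):
  File "<stdin>", line 6, in <module>
  File "h.py", line 14, in cloud
    w=p@c['rotation'].T+c['origin']; w[d==0]=np.nan
      ~~~~~~~~~~~~~~~~~^~~~~~~~~~~~
ValueError: operands could not be broadcast together with shapes (384,512) (3,)
```

```bash
python3 - <<'E'
s=open('h.py').read()
s=s.replace("    c['rotation']=np.array(c['rotation']); c","    r=np.array(c['rotation']); c['rotation']=r if r.ndim==2 else R.from_euler('xyz',r,degrees=True).as_matrix(); c")
open('h.py','w').write(s)
E
python3 - <<'E'
from h import *
for n in ['scene','side']:
    c=shot(n); np.savez(n+'.npz',w=cloud(c),f=c['frame'],o=c['origin']); save(c,n+'.png'); print(c['origin'])
    w=cloud(c); print(np.nanmedian(w[w[...,2]<0.01][:,2]))
E
```

```text
[1.14493652 0.44450183 0.90891567]
-0.001534013540227197
[ 0.37589427 -0.60782946  0.96809921]
-0.003207041813994782
```

View pics/scene.png

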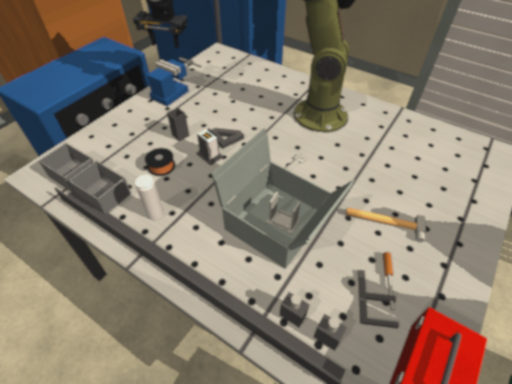

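View pics/side.png

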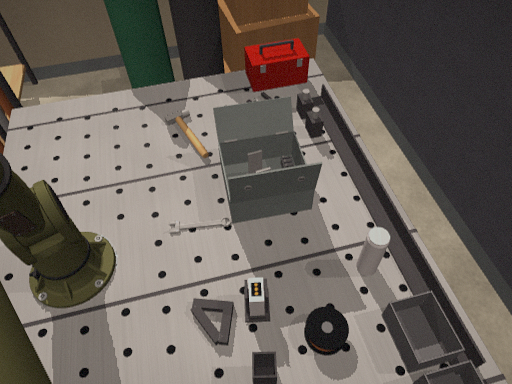

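Scene view: the rack with the white module is at (208,145), the open enclosure around (275,210), with the tube at (178,123), spool (160,160), spray (150,195) and square (228,136) nearby. In the side view the rack is at (257,298) and the enclosure at (268,180); the near door there is at (275,185) and the far one at (255,120).

Run:
```python
from h import *
def rect(p):
    (c,s,a)=cv2.minAreaRect((p[:,:2]*1000).astype(np.float32)); return np.round(c,1),np.round(s,1),round(a,1)
P=[]
for n in ['scene','side']:
    z=np.load(n+'.npz'); w=z['w']; f=z['f'].astype(int)
    def reg(u0,v0,u1,v1): return w[v0:v1,u0:u1].reshape(-1,3),f[v0:v1,u0:u1].reshape(-1,3)
    b=(192,122,225,168) if n=='scene' else (236,262,282,330)
    p,q=reg(*b)
    k=(p[:,2]>.085)&(p[:,2]<.13)
    print(n,'rack top',k.sum(),rect(p[k]),np.percentile(p[k][:,2],[5,50,95]).round(3))
    k2=k&(q.min(1)>130); print(' bright',k2.sum(),rect(p[k2]) if k2.sum()>3 else '',np.median(p[k2],0))
    # enclosure region
    b=(205,125,350,265) if n=='scene' else (205,90,330,225)
    p,q=reg(*b)
    P.append(p)
    for lo,hi in [(.06,.1),(.1,.114),(.12,.14),(.16,.18),(.2,.3)]:
        k=(p[:,2]>lo)&(p[:,2]<hi); print(lo,k.sum(),rect(p[k]))
# height map of whole table, both views merged
A=np.concatenate([np.load(n+'.npz')['w'].reshape(-1,3) for n in('scene','side')])
A=A[np.isfinite(A).all(1)]
x0,y0=-.1,-1.0; s=.004; H=np.zeros((450,300),np.float32)
k=(A[:,2]<.35)&(A[:,0]>.0)&(A[:,0]<1.1)&(abs(A[:,1])<.75)
A=A[k]; i=((A[:,0]-x0)/s).astype(int); j=((A[:,1]-y0)/s).astype(int)
H=np.zeros((320,450),np.float32); np.maximum.at(H,(i,j),A[:,2])
im=cv2.applyColorMap((np.clip(H/.25,0,1)*255).astype(np.uint8),cv2.COLORMAP_JET)
im=im[::-1]  # x up, y: right positive
for t in range(0,12,2):
    r=319-int((t*.1-x0)/s); cv2.putText(im,f'x{t/10}',(0,r),0,.35,(255,255,255)); cv2.line(im,(0,r),(449,r),(90,90,90),1)
for t in range(-8,9,2):
    cc=int((t*.1-y0)/s); cv2.putText(im,f'{t/10}',(cc,316),0,.35,(255,255,255)); cv2.line(im,(cc,0),(cc,319),(90,90,90),1)
cv2.imwrite('pics/map.png',cv2.resize(im,(800,568)))
```

```text
scene rack top 222 (array([ 456.2, -230.4]), array([66.2, 54.4]), 80.2) [0.088 0.098 0.105]
 bright 112 (array([ 454.1, -230.6]), array([65.8, 49.2]), 82.4) [ 0.45700929 -0.21670258  0.09831228]
0.06 1688 (array([565.5,  -3.6]), array([510.8, 243.6]), 86.4)
0.1 738 (array([564.6,   0.6]), array([515.7, 246.5]), 86.7)
0.12 461 (array([573.6, 140.6]), array([262.8, 237.7]), 87.3)
0.16 491 (array([573.8, 149.5]), array([288.2, 238. ]), 87.4)
0.2 1014 (array([573. , 148.3]), array([308.7, 237.5]), 87.3)
side rack top 519 (array([ 452.7, -229.7]), array([62. , 52.6]), 79.2) [0.09  0.097 0.104]
 bright 226 (array([ 452.6, -229.2]), array([59.4, 35.3]), 76.4) [ 0.45162425 -0.23248229  0.09651853]
0.06 1947 (array([636. , 238.4]), array([448.7, 360.9]), 87.1)
0.1 616 (array([600.6, 229.1]), array([491. , 286.4]), 72.9)
0.12 869 (array([570.7, 138.6]), array([263.2, 236. ]), 87.2)
0.16 922 (array([571.3, 144.9]), array([290.7, 236.7]), 87.1)
0.2 901 (array([571.4, 147.2]), array([309.1, 236.3]), 87.1)Traceback (most recent call last):
  File "<stdin>", line 29, in <module>
cv2.error: OpenCV(4.12.0) :-1: error: (-5:Bad argument) in function 'putText'
> Overload resolution failed:
>  - Layout of the output array img is incompatible with cv::Mat
>  - Expected Ptr<cv::UMat> for argument 'img'
```

Run:
```python
from h import *
A=np.concatenate([np.load(n+'.npz')['w'].reshape(-1,3) for n in('scene','side')])
A=A[np.isfinite(A).all(1)]
x0,y0=-.1,-1.0; s=.004
k=(A[:,2]<.35)&(A[:,0]>.0)&(A[:,0]<1.1)&(abs(A[:,1])<.75)
B=A[k]; i=((B[:,0]-x0)/s).astype(int); j=((B[:,1]-y0)/s).astype(int)
H=np.zeros((320,450),np.float32); np.maximum.at(H,(i,j),B[:,2])
im=cv2.applyColorMap((np.clip(H/.25,0,1)*255).astype(np.uint8),cv2.COLORMAP_JET)
im=im[::-1].copy()
for t in range(0,12,2):
    r=319-int((t*.1-x0)/s); cv2.putText(im,f'x{t/10}',(0,r),0,.35,(255,255,255)); cv2.line(im,(0,r),(449,r),(90,90,90),1)
for t in range(-8,9,2):
    cc=int((t*.1-y0)/s); cv2.putText(im,f'{t/10}',(cc,316),0,.35,(255,255,255)); cv2.line(im,(cc,0),(cc,319),(90,90,90),1)
cv2.imwrite('pics/map.png',cv2.resize(im,(800,568)))
# enclosure in rotated frame
a=np.radians(-2.8); ex=np.array([np.cos(a),np.sin(a)]); ey=np.array([-ex[1],ex[0]]); c=np.array([.571,.14])
for n in('scene','side'):
    p=np.load(n+'.npz')['w'].reshape(-1,3); p=p[np.isfinite(p).all(1)]
    d=p[:,:2]-c; p=np.c_[d@ex,d@ey,p[:,2]]; p=p[(abs(p[:,0])<.14)&(abs(p[:,1])<.22)&(p[:,2]>.004)]
    print(n)
    for z in np.arange(.07,.26,.01):
        q=p[abs(p[:,2]-z)<.004]
        L=q[q[:,1]<-.06]; U=q[q[:,1]>.06]
        f=lambda q:(len(q),*np.percentile(q[:,1],[3,50,97]).round(4),*np.percentile(q[:,0],[1,99]).round(4)) if len(q)>3 else len(q)
        print(round(z,3),f(L),f(U))
    q=p[(p[:,2]<.06)&(abs(p[:,1])<.09)&(abs(p[:,0])<.11)]
    for xx in np.arange(-.11,.11,.02):
        t=q[abs(q[:,0]-xx)<.01]; print('x%.2f'%xx,len(t),t[:,2].max().round(3) if len(t) else '')
```

```text
scene
0.07 (119, np.float64(-0.1162), np.float64(-0.1138), np.float64(-0.0627), np.float64(-0.1165), np.float64(0.123)) (49, np.float64(0.062), np.float64(0.0852), np.float64(0.1098), np.float64(-0.1166), np.float64(0.1237))
0.08 (120, np.float64(-0.116), np.float64(-0.1139), np.float64(-0.0662), np.float64(-0.1154), np.float64(0.1231)) (43, np.float64(0.0625), np.float64(0.0826), np.float64(0.1094), np.float64(-0.1156), np.float64(0.1227))
0.09 (131, np.float64(-0.1162), np.float64(-0.1137), np.float64(-0.0645), np.float64(-0.1157), np.float64(0.1228)) (48, np.float64(0.0612), np.float64(0.0842), np.float64(0.1093), np.float64(-0.1162), np.float64(0.1233))
0.1 (123, np.float64(-0.1156), np.float64(-0.1137), np.float64(-0.0652), np.float64(-0.116), np.float64(0.1228)) (49, np.float64(0.061), np.float64(0.0835), np.float64(0.1083), np.float64(-0.1163), np.float64(0.1234))
0.11 (165, np.float64(-0.1169), np.float64(-0.1137), np.float64(-0.064), np.float64(-0.1177), np.float64(0.1228)) (95, np.float64(0.0615), np.float64(0.0955), np.float64(0.1108), np.float64(-0.1172), np.float64(0.122
[... 5650 characters left out ...]
np.float64(-0.1384), np.float64(-0.1169), np.float64(0.1154)) (223, np.float64(0.1515), np.float64(0.1562), np.float64(0.1618), np.float64(-0.1157), np.float64(0.1144))
0.21 (158, np.float64(-0.1435), np.float64(-0.1415), np.float64(-0.1398), np.float64(-0.1164), np.float64(0.1143)) 0
0.22 (160, np.float64(-0.1446), np.float64(-0.1429), np.float64(-0.1415), np.float64(-0.116), np.float64(0.1144)) 0
0.23 (252, np.float64(-0.1461), np.float64(-0.1437), np.float64(-0.14), np.float64(-0.1165), np.float64(0.1146)) 0
0.24 0 0
0.25 0 0
x-0.11 3 0.006
x-0.09 10 0.006
x-0.07 10 0.007
x-0.05 10 0.01
x-0.03 72 0.06
x-0.01 51 0.059
x0.01 12 0.059
x0.03 3 0.006
x0.05 7 0.006
x0.07 55 0.037
x0.09 70 0.037
```

View pics/map.png

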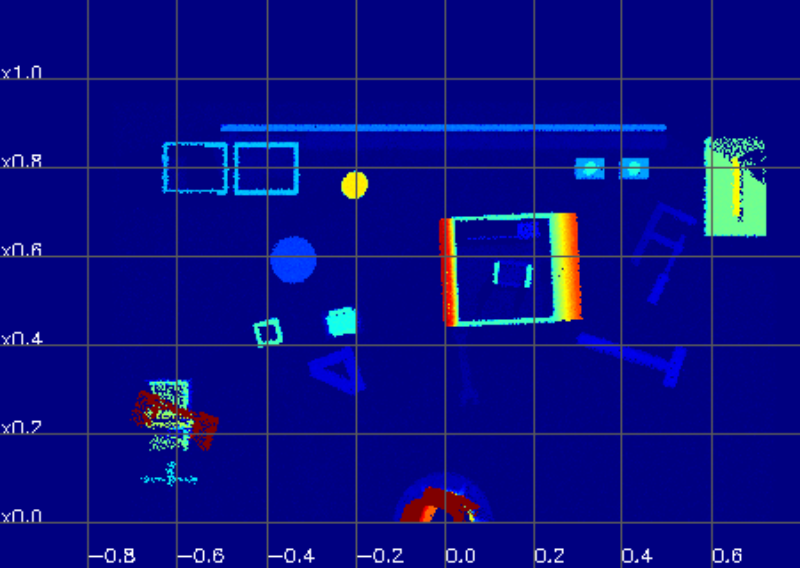

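Height map: rack/module at about (0.453,-0.23), enclosure centre at about (0.571,0.136), with its x along world +x (terminals at upper right). The rebated door (+y, 119°) is the shorter one and the flanged one (-y, 98°) the taller. There is bare table at about (0.55,-0.13).

```bash
cat >> h.py <<'E'
def go(x,y,z,yaw=None,Rt=None,ref=None):
    """numbers of a row that brings the measured tool to the pose"""
    o=get_obs(); Rc=R.from_euler('xyz',o['tool_rot'],degrees=True); p=np.array(o['tool_pos'])
    if Rt is None: Rt=R.from_euler('xyz',[180,0,yaw],degrees=True)
    d=Rc.inv().apply(np.array([x,y,z])-p)/.3; w=(Rc.inv()*Rt).as_rotvec()/np.pi
    print('row',np.round(np.r_[d,w],4).tolist())
def st():
    o=get_obs(); print(round(o['time_s'],2),np.round(o['tool_pos'],4),np.round(o['tool_rot'],2),'F',np.round(o['force'],1),'w',round(o['grip_width'],4),'g',np.round(o['grasp_force'],1),'q',np.round(o['qpos'],0))
E
python3 - <<'E'
from h import *
st(); go(.453,-.230,.26,-12)
c=shot('wrist'); T=np.eye(4); print(np.round(c['mount'],3), c['fx'])
a=np.radians(-2.8); ex=np.array([np.cos(a),np.sin(a)]); ey=np.array([-ex[1],ex[0]]); cc=np.array([.5713,.1358])
for n in('scene','side'):
    p=np.load(n+'.npz')['w'].reshape(-1,3); p=p[np.isfinite(p).all(1)]
    d=p[:,:2]-cc; e=np.c_[d@ex,d@ey,p[:,2]]
    k=(abs(e[:,0])<.08)&(abs(e[:,1])<.09)&(e[:,2]>.09)&(e[:,2]<.115)
    for s in(-1,1):
        q=e[k&(e[:,1]*s>0)]; print(n,s,len(q),np.percentile(q,[2,50,98],axis=0).round(4).tolist() if len(q) else '')
E
```

```text
0.15 [ 0.2287 -0.608   0.2217] [-179.92    0.     20.62] F [ 0.6  0.5 -0.4] w 0.0873 g 0.0 q [70. 18. -4. 83.  1. 79. -3.]
row [1.1436, -0.9162, -0.1264, -0.0004, 0.0002, 0.1812]
[[ 0.001 -0.97  -0.244  0.066]
 [ 1.     0.001 -0.    -0.   ]
 [ 0.    -0.244  0.97  -0.161]
 [ 0.     0.     0.     1.   ]] 268.49341130768994
scene -1 48 [[-0.026, -0.0233, 0.091], [-0.0015, -0.0183, 0.1022], [0.0173, -0.0142, 0.1069]]
scene 1 42 [[-0.035, 0.0496, 0.0902], [-0.0129, 0.0546, 0.1034], [0.0059, 0.0589, 0.1059]]
side -1 37 [[-0.0278, -0.0251, 0.0957], [-0.0045, -0.0203, 0.1022], [0.0133, -0.0161, 0.1051]]
side 1 61 [[-0.0387, 0.0449, 0.0902], [-0.0193, 0.0509, 0.0986], [0.0031, 0.0577, 0.1048]]
```

Request:
servo_tool --series '[[[0.9, -0.7, -0.12, 0, 0, 0.18, 1], [0.9, -0.7, -0.12, 0, 0, 0.18, 1], [0.9, -0.7, -0.12, 0, 0, 0.18, 1], [0.9, -0.7, -0.12, 0, 0, 0.18, 1], [0.9, -0.7, -0.12, 0, 0, 0.18, 1], [0.9, -0.7, -0.12, 0, 0, 0.18, 1], [0.9, -0.7, -0.12, 0, 0, 0.18, 1], [0.9, -0.7, -0.12, 0, 0, 0.18, 1], [0.9, -0.7, -0.12, 0, 0, 0.18, 1], [0.9, -0.7, -0.12, 0, 0, 0.18, 1], [0.9, -0.7, -0.12, 0, 0, 0.18, 1]]]' --grip_force 30

```text
time_s: 1.12
tool_pos: [0.4078, -0.3165, 0.2586]
tool_rot: [179.9, 0.0, -11.7]
force: [0.4, -0.0, -0.1]
grip_width: 0.0869
grasp_force: 0.0
```

Run:
```python
from h import *
st(); go(.453,-.230,.26,-12)
c=shot('wrist'); save(c,'w1.png'); w=cloud(c); np.savez('w1.npz',w=w,f=c['frame'])
f=c['frame'].astype(int)
k=(w[...,2]>.09)&(w[...,2]<.102)&(np.hypot(w[...,0]-.453,w[...,1]+.23)<.06)
k2=k&(f.min(-1)>120)
for m in(k,k2):
    q=w[m]; print(m.sum(), cv2.minAreaRect((q[:,:2]*1000).astype(np.float32)), np.median(q[:,2]))
```

```text
1.12 [ 0.4078 -0.3165  0.2586] [179.94   0.   -11.67] F [ 0.4 -0.  -0.1] w 0.0869 g 0.0 q [ 49.   2. -14.  98.   1.  80. -67.]
row [0.0893, -0.313, -0.0048, 0.0003, 0.0, 0.0018]
1666 ((453.282958984375, -228.129638671875), (60.116920471191406, 52.968536376953125), 78.4509048461914) 0.09722717937167963
962 ((448.8725280761719, -227.06881713867188), (59.86225128173828, 43.8327751159668), 78.35981750488281) 0.09704658930569068
```

View pics/w1.png

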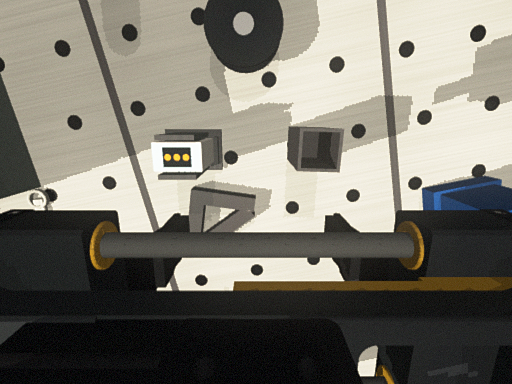

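The wrist view shows the module top at (177,157) in its rack, the tube at (315,148) and the square at (225,208). The module is at (0.453,-0.229), long side along 78.4°.

Run:
```python
from h import *
go(.453,-.229,.15,-11.6);go(.453,-.229,.045,-11.6)
```

```text
row [0.0902, -0.3216, 0.3609, 0.0003, 0.0002, -0.0013]
row [0.0905, -0.3219, 0.7109, 0.0003, 0.0002, -0.0013]
```

Request:
servo_tool --series '[[[0.05, -0.17, 0.1, 0, 0, 0, 1], [0.09, -0.322, 0.2, 0, 0, 0, 1], [0.09, -0.322, 0.3, 0, 0, 0, 1], [0.09, -0.322, 0.36, 0, 0, 0, 1], [0.09, -0.322, 0.45, 0, 0, 0, 1], [0.09, -0.322, 0.53, 0, 0, 0, 1], [0.09, -0.322, 0.61, 0, 0, 0, 1], [0.09, -0.322, 0.67, 0, 0, 0, 1], [0.09, -0.322, 0.71, 0, 0, 0, 1], [0.09, -0.322, 0.71, 0, 0, 0, 1], [0.09, -0.322, 0.71, 0, 0, 0, 0.5], [0.09, -0.322, 0.71, 0, 0, 0, 0.5]]]'

```text
time_s: 2.17
tool_pos: [0.4544, -0.2289, 0.0466]
tool_rot: [180.0, -0.1, -11.9]
force: [-0.8, -0.1, 0.5]
grip_width: 0.0797
grasp_force: 0.0
```

Request:
servo_tool --series '[[[0, 0, 0, 0, 0, 0, 0.5], [0, 0, 0, 0, 0, 0, 0.5], [0, 0, 0, 0, 0, 0, 0.5], [0, 0, 0, 0, 0, 0, 0.5], [0, 0, 0, 0, 0, 0, 0.5]]]'

```text
time_s: 2.58
tool_pos: [0.4543, -0.2282, 0.0464]
tool_rot: [180.0, -0.1, -11.8]
force: [-1.4, 0.1, 3.8]
grip_width: 0.06
grasp_force: 30.0
```

Request:
servo_tool --series '[[[0, 0, -0.03, 0, 0, 0, 0.5], [0, 0, -0.08, 0, 0, 0, 0.5], [0, 0, -0.15, 0, 0, 0, 0.5], [0, 0, -0.22, 0, 0, 0, 0.5], [0, 0, -0.29, 0, 0, 0, 0.5], [0, 0, -0.36, 0, 0, 0, 0.5], [0, 0, -0.4, 0, 0, 0, 0.5], [0, 0, -0.4, 0, 0, 0, 0.5], [0.06, -0.08, -0.4, 0, 0, 0, 0.5], [0.14, -0.19, -0.4, 0, 0, 0, 0.5], [0.22, -0.3, -0.4, 0, 0, 0, 0.5], [0.25, -0.35, -0.38, 0, 0, 0, 0.5]]]'

```text
time_s: 3.58
tool_pos: [0.5523, -0.1345, 0.1591]
tool_rot: [-179.7, -0.1, -11.5]
force: [1.4, 0.9, -2.5]
grip_width: 0.0601
grasp_force: 30.0
```

Run:
```python
from h import *
st(); go(.55,-.14,.0394,-11.8)
```

```text
3.58 [ 0.5523 -0.1345  0.1591] [-1.7975e+02 -1.4000e-01 -1.1490e+01] F [ 1.4  0.9 -2.5] w 0.0601 g 30.0 q [ 34.  12. -26.  99.   5.  70. -95.]
row [-0.0047, 0.0211, 0.399, -0.0014, -0.0008, 0.0017]
```

Request:
servo_tool --series '[[[0, 0, 0.05, 0, 0, 0, 0.5], [0, 0, 0.13, 0, 0, 0, 0.5], [0, 0, 0.21, 0, 0, 0, 0.5], [0, 0, 0.28, 0, 0, 0, 0.5], [0, 0, 0.33, 0, 0, 0, 0.5], [0, 0, 0.36, 0, 0, 0, 0.5], [0, 0, 0.375, 0, 0, 0, 0.5], [0, 0, 0.385, 0, 0, 0, 0.5], [0, 0, 0.39, 0, 0, 0, 0.5], [0, 0, 0.39, 0, 0, 0, 0.5]]]'

```text
time_s: 4.42
tool_pos: [0.5491, -0.1404, 0.043]
tool_rot: [180.0, -0.1, -11.8]
force: [0.0, 1.2, -4.3]
grip_width: 0.0599
grasp_force: 30.0
```

Run:
```python
from h import *
st()
```

```text
4.42 [ 0.5491 -0.1404  0.043 ] [ 1.7999e+02 -6.0000e-02 -1.1780e+01] F [ 0.   1.2 -4.3] w 0.0599 g 30.0 q [ 33.  19. -24. 106.   9.  57. -97.]
```

Request:
servo_tool --series '[[[0, 0, 0.005, 0, 0, 0, 0.5], [0, 0, 0.009, 0, 0, 0, 0.5], [0, 0, 0.012, 0, 0, 0, 0.5], [0, 0, 0.015, 0, 0, 0, 0.5], [0, 0, 0.017, 0, 0, 0, 0.5], [0, 0, 0.017, 0, 0, 0, 0.5]]]'

```text
time_s: 4.92
tool_pos: [0.5489, -0.1404, 0.0384]
tool_rot: [180.0, -0.0, -11.8]
force: [-2.2, -0.1, 4.3]
grip_width: 0.06
grasp_force: 30.0
```

Request:
servo_tool --series '[[[0, 0, 0, 0, 0, 0, 1], [0, 0, 0, 0, 0, 0, 1], [0, 0, 0, 0, 0, 0, 1], [0, 0, -0.03, 0, 0, 0, 1], [0, 0, -0.1, 0, 0, 0, 1], [0, 0, -0.22, 0, 0, 0, 1], [0, 0, -0.35, 0, 0, -0.04, 1], [0, 0, -0.48, 0, 0, -0.08, 1], [0, 0, -0.6, 0, 0, -0.12, 1], [0, 0, -0.73, 0, 0, -0.16, 1], [0, -0.05, -0.83, 0, 0, -0.2, 1], [-0.02, -0.13, -0.87, 0, 0, -0.24, 1]]]'

```text
time_s: 5.92
tool_pos: [0.5528, -0.1039, 0.3043]
tool_rot: [179.6, -0.3, 31.2]
force: [0.7, 0.5, -0.4]
grip_width: 0.087
grasp_force: 0.0
```

Run:
```python
from h import *
st(); go(.563,.084,.30,90)
```

```text
5.92 [ 0.5528 -0.1039  0.3043] [179.59  -0.3   31.22] F [ 0.7  0.5 -0.4] w 0.087 g 0.0 q [ 36.   8. -31.  88.   4.  85. -54.]
row [0.3538, -0.5181, 0.0123, 0.0029, -0.0003, -0.3266]
```

Request:
servo_tool --series '[[[0.06, -0.08, 0, 0, 0, -0.04, 1], [0.12, -0.17, 0, 0, 0, -0.08, 1], [0.18, -0.26, 0, 0, 0, -0.12, 1], [0.24, -0.35, 0, 0, 0, -0.16, 1], [0.3, -0.44, 0, 0, 0, -0.2, 1], [0.34, -0.5, 0, 0, 0, -0.24, 1], [0.35, -0.52, 0, 0, 0, -0.28, 1], [0.35, -0.52, 0, 0, 0, -0.31, 1], [0.35, -0.52, 0, 0, 0, -0.31, 1], [0.35, -0.52, 0, 0, 0, -0.31, 1], [0.35, -0.52, 0, 0, 0, -0.31, 1]]]'

```text
time_s: 6.83
tool_pos: [0.5599, 0.0863, 0.2987]
tool_rot: [180.0, 0.0, 86.8]
force: [0.7, -0.2, 0.9]
grip_width: 0.0867
grasp_force: 0.0
```

Run:
```python
from h import *
st()
c=shot('wrist'); save(c,'w2.png'); w=cloud(c); np.savez('w2.npz',w=w,f=c['frame'])
a=np.radians(-2.8); ex=np.array([np.cos(a),np.sin(a)]); ey=np.array([-ex[1],ex[0]]); cc=np.array([.5713,.1358])
p=w.reshape(-1,3); p=p[np.isfinite(p).all(1)]
d=p[:,:2]-cc; e=np.c_[d@ex,d@ey]
k=(abs(e[:,0])<.1)&(abs(e[:,1])<.09)&(p[:,2]>.096)&(p[:,2]<.112)
for s in(-1,1):
    q=p[k&((e[:,1]-.018)*s>0)]; print(s,len(q),cv2.minAreaRect((q[:,:2]*1000).astype(np.float32)),np.median(q[:,2]))
q=p[k]; print(cv2.minAreaRect((q[:,:2]*1000).astype(np.float32)))
k=(abs(e[:,0])<.06)&(abs(e[:,1]-.018)<.06)&(p[:,2]>.013)&(p[:,2]<.024); q=p[k];print('lips',len(q),cv2.minAreaRect((q[:,:2]*1000).astype(np.float32)))
```

```text
6.83 [0.5599 0.0863 0.2987] [1.7998e+02 2.0000e-02 8.6780e+01] F [ 0.7 -0.2  0.9] w 0.0867 g 0.0 q [ 27.  10. -44.  87.   7.  85. -20.]
-1 169 ((563.03662109375, 118.64266967773438), (43.7479362487793, 6.044024467468262), 5.136798858642578) 0.10293409702520268
1 197 ((556.2813720703125, 192.2269744873047), (43.38017654418945, 6.207669258117676), 5.017217636108398) 0.102948599493354
((559.6867065429688, 155.45945739746094), (43.74660873413086, 79.98164367675781), 5.203098297119141)
lips 244 ((559.820556640625, 155.4867401123047), (51.946044921875, 68.23590087890625), 5.138228893280029)
```

View pics/w2.png

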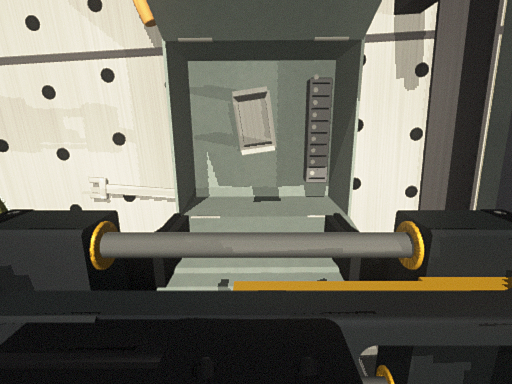

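The wrist view shows the cradle at (253,122) between its plates, the terminals at (318,130), the rebated door at the top and the flanged door behind the fingers. Cradle centre is (0.5597,0.1555), turned 5.1°.

Run:
```python
from h import *
go(.549,-.1404,.15,78.2)
```

```text
row [-0.7562, 0.0058, 0.4955, 0.0001, 0.0001, 0.0478]
```

Request:
servo_tool --series '[[[-0.1, 0, 0, 0, 0, 0.02, 1], [-0.23, 0, 0, 0, 0, 0.048, 1], [-0.36, 0, 0, 0, 0, 0.048, 1], [-0.49, 0, 0, 0, 0, 0.048, 1], [-0.62, 0, 0, 0, 0, 0.048, 1], [-0.71, 0, 0.05, 0, 0, 0.048, 1], [-0.756, 0.006, 0.15, 0, 0, 0.048, 1], [-0.756, 0.006, 0.27, 0, 0, 0.048, 1], [-0.756, 0.006, 0.38, 0, 0, 0.048, 1], [-0.756, 0.006, 0.46, 0, 0, 0.048, 1], [-0.756, 0.006, 0.495, 0, 0, 0.048, 1], [-0.756, 0.006, 0.495, 0, 0, 0.048, 1]]]'

```text
time_s: 7.88
tool_pos: [0.5477, -0.1397, 0.1474]
tool_rot: [-179.7, -0.0, 78.3]
force: [-0.8, -0.7, 0.8]
grip_width: 0.087
grasp_force: 0.0
```

Run:
```python
from h import *
st()
go(.549,-.1404,.046,78.2)
c=shot('wrist'); w=cloud(c); f=c['frame'].astype(int)
k=(w[...,2]>.08)&(w[...,2]<.098)&(np.hypot(w[...,0]-.549,w[...,1]+.14)<.06)
q=w[k]; print(len(q),cv2.minAreaRect((q[:,:2]*1000).astype(np.float32)) if len(q)>5 else '')
```

```text
7.88 [ 0.5477 -0.1397  0.1474] [-1.7972e+02 -3.0000e-02  7.8260e+01] F [-0.8 -0.7  0.8] w 0.087 g 0.0 q [ 41.  14. -33. 100.   8.  69.  -6.]
row [-0.0015, 0.0062, 0.338, -0.0016, -0.0002, 0.0003]
2686 ((548.2191162109375, -137.6068115234375), (55.94544219970703, 36.03400421142578), 78.4090576171875)
```

Request:
servo_tool --series '[[[0, 0.004, 0.06, 0, 0, 0, 1], [0, 0.004, 0.14, 0, 0, 0, 1], [0, 0.004, 0.22, 0, 0, 0, 1], [0, 0.004, 0.29, 0, 0, 0, 1], [0, 0.004, 0.33, 0, 0, 0, 1], [0, 0.004, 0.335, 0, 0, 0, 1], [0, 0.004, 0.335, 0, 0, 0, 0.2], [0, 0.004, 0.335, 0, 0, 0, 0.2], [0, 0.004, 0.335, 0, 0, 0, 0.2], [0, 0.004, 0.335, 0, 0, 0, 0.2], [0, 0.004, 0.335, 0, 0, 0, 0.2], [0, 0.004, 0.335, 0, 0, 0, 0.2]]]'

```text
time_s: 8.93
tool_pos: [0.5512, -0.14, 0.0501]
tool_rot: [179.9, 0.0, 78.3]
force: [-0.4, 0.2, 0.2]
grip_width: 0.055
grasp_force: 0.0
```

Request:
servo_tool --series '[[[0, 0, 0, 0, 0, 0, 0.2], [0, 0, 0, 0, 0, 0, 0.2], [0, 0, 0, 0, 0, 0, 0.2], [0, 0, 0, 0, 0, 0, 0.2]]]'

```text
time_s: 9.27
tool_pos: [0.5503, -0.1398, 0.0494]
tool_rot: [-179.9, 0.0, 78.3]
force: [-2.7, -0.3, 1.9]
grip_width: 0.0354
grasp_force: 30.0
```

Run:
```python
from h import *
st()
go(.549,-.1404,.32,78.2)
go(.5597,.1555,.32,95.1)
```

```text
9.27 [ 0.5503 -0.1398  0.0494] [-1.7994e+02  1.0000e-02  7.8340e+01] F [-2.7 -0.3  1.9] w 0.0354 g 30.0 q [ 39.  20. -32. 105.  12.  58. -10.]
row [-0.003, -0.0049, -0.902, -0.0003, 0.0001, 0.0008]
row [0.9702, -0.1692, -0.902, -0.0004, 0.0, -0.0931]
```

Request:
servo_tool --series '[[[0, 0, -0.03, 0, 0, 0, 0.2], [0, 0, -0.09, 0, 0, 0, 0.2], [0, 0, -0.18, 0, 0, 0, 0.2], [0, 0, -0.29, 0, 0, 0, 0.2], [0, 0, -0.4, 0, 0, 0, 0.2], [0, 0, -0.51, 0, 0, 0, 0.2], [0, 0, -0.62, 0, 0, 0, 0.2], [0, 0, -0.73, 0, 0, 0, 0.2], [0, 0, -0.83, 0, 0, 0, 0.2], [0, 0, -0.9, 0, 0, 0, 0.2], [0.05, -0.01, -0.92, 0, 0, 0, 0.2], [0.12, -0.02, -0.92, 0, 0, -0.01, 0.2]]]'

```text
time_s: 10.27
tool_pos: [0.5527, -0.1048, 0.327]
tool_rot: [179.8, 0.1, 79.9]
force: [0.8, -0.4, -3.8]
grip_width: 0.0358
grasp_force: 30.0
```

Run:
```python
from h import *
st()
go(.5596,.1564,.32,95.1)
```

```text
10.27 [ 0.5527 -0.1048  0.327 ] [1.7983e+02 6.0000e-02 7.9940e+01] F [ 0.8 -0.4 -3.8] w 0.0358 g 30.0 q [ 40.   8. -35.  85.   5.  88.  -6.]
row [0.8615, -0.1293, 0.0219, 0.0009, 0.0005, -0.0842]
```

Request:
servo_tool --series '[[[0.1, -0.015, 0, 0, 0, -0.01, 0.2], [0.22, -0.033, 0, 0, 0, -0.03, 0.2], [0.34, -0.05, 0, 0, 0, -0.05, 0.2], [0.46, -0.07, 0, 0, 0, -0.07, 0.2], [0.58, -0.087, 0, 0, 0, -0.084, 0.2], [0.69, -0.104, 0, 0, 0, -0.084, 0.2], [0.78, -0.117, 0, 0, 0, -0.084, 0.2], [0.84, -0.126, 0, 0, 0, -0.084, 0.2], [0.86, -0.129, 0.02, 0, 0, -0.084, 0.2], [0.86, -0.129, 0.02, 0, 0, -0.084, 0.2], [0.86, -0.129, 0.02, 0, 0, -0.084, 0.2], [0.86, -0.129, 0.02, 0, 0, -0.084, 0.2]]]'

```text
time_s: 11.27
tool_pos: [0.5582, 0.1554, 0.3185]
tool_rot: [-179.9, 0.1, 95.1]
force: [0.7, -0.4, -3.9]
grip_width: 0.0358
grasp_force: 30.0
```

Run:
```python
from h import *
st()
go(.5596,.1564,.17,95.1)
```

```text
11.27 [0.5582 0.1554 0.3185] [-1.7991e+02  9.0000e-02  9.5150e+01] F [ 0.7 -0.4 -3.9] w 0.0358 g 30.0 q [ 21.  13. -47.  83.   9.  88. -20.]
row [0.0037, 0.0057, 0.4949, -0.0005, 0.0005, 0.0003]
```

Request:
servo_tool --series '[[[0.003, 0.005, 0.06, 0, 0, 0, 0.2], [0.003, 0.005, 0.15, 0, 0, 0, 0.2], [0.003, 0.005, 0.25, 0, 0, 0, 0.2], [0.003, 0.005, 0.35, 0, 0, 0, 0.2], [0.003, 0.005, 0.43, 0, 0, 0, 0.2], [0.003, 0.005, 0.48, 0, 0, 0, 0.2], [0.003, 0.005, 0.49, 0, 0, 0, 0.2], [0.003, 0.005, 0.49, 0, 0, 0, 0.2], [0.003, 0.005, 0.49, 0, 0, 0, 0.2], [0.003, 0.005, 0.49, 0, 0, 0, 0.2]]]'

```text
time_s: 12.1
tool_pos: [0.5609, 0.1583, 0.1742]
tool_rot: [179.8, -0.0, 95.2]
force: [0.3, 0.6, -4.2]
grip_width: 0.0359
grasp_force: 30.0
```

Run:
```python
from h import *
st()
go(.5596,.1564,.0594,95.1)
```

```text
12.1 [0.5609 0.1583 0.1742] [ 1.7984e+02 -1.0000e-02  9.5210e+01] F [ 0.3  0.6 -4.2] w 0.0359 g 30.0 q [ 20.  17. -46.  96.  13.  73. -23.]
row [-0.006, -0.0059, 0.3825, 0.0009, -0.0, 0.0006]
```

Request:
servo_tool --series '[[[-0.005, -0.005, 0.02, 0, 0, 0, 0.2], [-0.005, -0.005, 0.05, 0, 0, 0, 0.2], [-0.005, -0.005, 0.09, 0, 0, 0, 0.2], [-0.005, -0.005, 0.13, 0, 0, 0, 0.2], [-0.005, -0.005, 0.17, 0, 0, 0, 0.2], [-0.005, -0.005, 0.19, 0, 0, 0, 0.2], [-0.005, -0.005, 0.19, 0, 0, 0, 0.2], [-0.005, -0.005, 0.19, 0, 0, 0, 0.2]]]'

```text
time_s: 12.77
tool_pos: [0.558, 0.1569, 0.1148]
tool_rot: [-179.9, -0.0, 95.3]
force: [-0.6, -0.3, -3.3]
grip_width: 0.0358
grasp_force: 30.0
```

Run:
```python
from h import *
st()
go(.5596,.1564,.0594,95.1)
```

```text
12.77 [0.558  0.1569 0.1148] [-1.7993e+02 -1.0000e-02  9.5280e+01] F [-0.6 -0.3 -3.3] w 0.0358 g 30.0 q [ 19.  20. -45. 100.  15.  67. -25.]
row [-0.002, 0.0055, 0.1846, -0.0004, -0.0, 0.001]
```

Request:
servo_tool --series '[[[0, 0.003, 0.02, 0, 0, 0, 0.2], [0, 0.003, 0.05, 0, 0, 0, 0.2], [0, 0.003, 0.08, 0, 0, 0, 0.2], [0, 0.003, 0.11, 0, 0, 0, 0.2], [0, 0.003, 0.135, 0, 0, 0, 0.2], [0, 0.003, 0.15, 0, 0, 0, 0.2], [0, 0.003, 0.16, 0, 0, 0, 0.2], [0, 0.003, 0.165, 0, 0, 0, 0.2], [0, 0.003, 0.165, 0, 0, 0, 0.2]]]'

```text
time_s: 13.52
tool_pos: [0.5591, 0.1569, 0.0657]
tool_rot: [-180.0, -0.0, 95.3]
force: [-0.5, -0.2, -4.2]
grip_width: 0.0363
grasp_force: 30.0
```

Run:
```python
from h import *
st()
go(.5596,.1564,.0594,95.1)
```

```text
13.52 [0.5591 0.1569 0.0657] [-179.99   -0.     95.27] F [-0.5 -0.2 -4.2] w 0.0363 g 30.0 q [ 18.  23. -43. 102.  18.  62. -27.]
row [-0.0019, 0.0014, 0.021, -0.0001, -0.0, 0.0009]
```

Request:
servo_tool --series '[[[0, 0, 0.006, 0, 0, 0, 0.2], [0, 0, 0.011, 0, 0, 0, 0.2], [0, 0, 0.015, 0, 0, 0, 0.2], [0, 0, 0.018, 0, 0, 0, 0.2], [0, 0, 0.021, 0, 0, 0, 0.2], [0, 0, 0.023, 0, 0, 0, 0.2], [0, 0, 0.023, 0, 0, 0, 0.2]]]'

```text
time_s: 14.1
tool_pos: [0.5593, 0.1569, 0.0594]
tool_rot: [180.0, 0.0, 95.3]
force: [-0.8, -0.5, 0.5]
grip_width: 0.0357
grasp_force: 30.0
```

Request:
servo_tool --series '[[[0, 0, 0.003, 0, 0, 0, 0.2], [0, 0, 0.005, 0, 0, 0, 0.2], [0, 0, 0.005, 0, 0, 0, 0.2]]]'

```text
time_s: 14.35
tool_pos: [0.5593, 0.1569, 0.0593]
tool_rot: [180.0, 0.1, 95.3]
force: [-6.3, -1.8, 9.5]
grip_width: 0.0359
grasp_force: 30.0
```

Request:
servo_tool --series '[[[0, 0, -0.004, 0, 0, 0, 0.6], [0, 0, -0.004, 0, 0, 0, 0.8], [0, 0, -0.004, 0, 0, 0, 0.8], [0, 0, -0.004, 0, 0, 0, 0.8], [0, 0, -0.05, 0, 0, 0, 0.8], [0, 0, -0.13, 0, 0, 0, 0.8], [0, 0, -0.24, 0, 0, 0, 0.8], [0, 0, -0.36, 0, 0, 0, 0.8], [0, 0, -0.48, 0, 0, 0.02, 0.8], [0, 0, -0.6, 0, 0, 0.045, 0.4], [0, 0, -0.68, 0, 0, 0.045, 0], [0, 0, -0.72, 0, 0, 0.045, 0]]]'

```text
time_s: 15.35
tool_pos: [0.5605, 0.158, 0.2787]
tool_rot: [179.6, -0.1, 87.2]
force: [0.7, -0.2, -0.3]
grip_width: 0.057
grasp_force: 0.0
```

```bash
cat >> h.py <<'E'
a=np.radians(-2.8); ex=np.array([np.cos(a),np.sin(a)]); ey=np.array([-ex[1],ex[0]]); cc=np.array([.5713,.1358])
def goe(xe,ye,z): 
    q=cc+xe*ex+ye*ey; go(q[0],q[1],z,87.2)
def enc(p): 
    d=np.asarray(p)[...,:2]-cc; return np.stack([d@ex,d@ey,np.asarray(p)[...,2]],-1)
E
python3 - <<'E'
from h import *
st(); print(enc(get_obs()['tool_pos']))
goe(0,.215,.27); goe(0,.215,.165)
c=shot('scene'); w=cloud(c); e=enc(w)
k=(abs(e[...,0]+.012)<.035)&(abs(e[...,1]-.02)<.05)&(w[...,2]>.07)&(w[...,2]<.13); q=w[k]
print(len(q),cv2.minAreaRect((q[:,:2]*1000).astype(np.float32)),np.percentile(q[:,2],[50,90,98]))
cr=c['frame'][130:270,200:360]; cv2.imwrite('pics/s2.png',cv2.resize(cr[...,::-1],None,fx=4,fy=4))
E
```

```text
15.35 [0.5605 0.158  0.2787] [ 1.7962e+02 -9.0000e-02  8.7200e+01] F [ 0.7 -0.2 -0.3] w 0.057 g 0.0 q [ 20.  13. -46.  87.   9.  83. -28.]
[-0.01185002  0.02167144  0.27865425]
row [0.6444, 0.0393, 0.0301, 0.0021, -0.0005, -0.0]
row [0.6439, 0.037, 0.3801, 0.0021, -0.0005, -0.0]
457 ((562.5518188476562, 153.45748901367188), (45.36159133911133, 80.71208953857422), 4.514354705810547) [0.09902934 0.10344719 0.10548852]
```

View pics/s2.png

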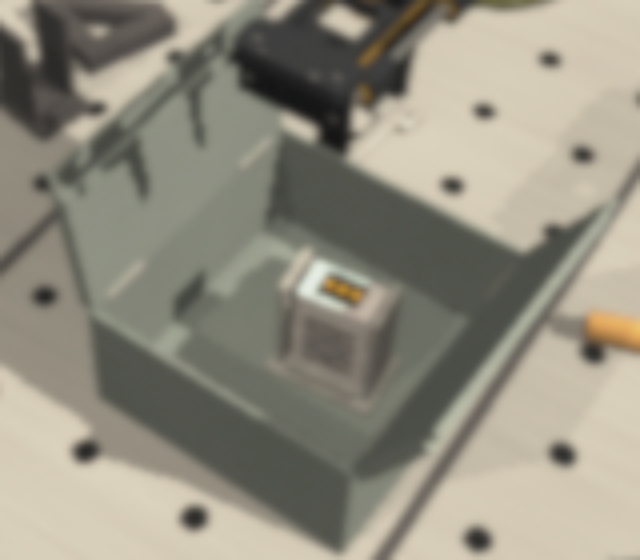

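The crop shows the module upright at (338,320) between the cradle's plates, top at about 0.099 m, so it is seated. Both doors are still open. Next is the rebated door.

Request:
servo_tool --series '[[[0.12, 0.01, 0.02, 0, 0, 0, 0], [0.25, 0.03, 0.03, 0, 0, 0, 0], [0.38, 0.038, 0.03, 0, 0, 0, 0], [0.5, 0.038, 0.03, 0, 0, 0, 0], [0.6, 0.038, 0.03, 0, 0, 0, 0], [0.644, 0.038, 0.06, 0, 0, 0, 0], [0.644, 0.038, 0.16, 0, 0, 0, 0], [0.644, 0.038, 0.27, 0, 0, 0, 0], [0.644, 0.038, 0.35, 0, 0, 0, 0], [0.644, 0.038, 0.38, 0, 0, 0, 0], [0.644, 0.038, 0.38, 0, 0, 0, 0], [0.644, 0.038, 0.38, 0, 0, 0, 0]]]'

```text
time_s: 16.4
tool_pos: [0.58, 0.3493, 0.1594]
tool_rot: [-179.9, 0.0, 87.2]
force: [0.0, -0.1, 1.1]
grip_width: 0.0003
grasp_force: 0.0
```

Run:
```python
from h import *
st(); print(enc(get_obs()['tool_pos']))
for y,z in [(.16,.17),(.132,.185),(.1109,.1904),(.0904,.1853),(.0719,.1751)]: goe(0,y,z)
```

```text
16.4 [0.58   0.3493 0.1594] [-179.95    0.     87.18] F [ 0.  -0.1  1.1] w 0.0003 g 0.0 q [ -1.  30. -45.  82.  22.  76. -50.]
[-0.00176582  0.21364064  0.15936081]
row [-0.1788, 0.0059, -0.0355, -0.0003, 0.0, -0.0001]
row [-0.2721, 0.0059, -0.0854, -0.0003, 0.0, -0.0001]
row [-0.3425, 0.0059, -0.1034, -0.0003, 0.0, -0.0001]
row [-0.4108, 0.006, -0.0864, -0.0003, 0.0, -0.0001]
row [-0.4725, 0.006, -0.0524, -0.0003, 0.0, -0.0001]
```

Request:
servo_tool --series '[[[-0.07, 0.006, -0.02, 0, 0, 0, 0], [-0.12, 0.006, -0.03, 0, 0, 0, 0], [-0.16, 0.006, -0.035, 0, 0, 0, 0], [-0.2, 0.006, -0.045, 0, 0, 0, 0], [-0.235, 0.006, -0.065, 0, 0, 0, 0], [-0.27, 0.006, -0.085, 0, 0, 0, 0], [-0.305, 0.006, -0.095, 0, 0, 0, 0], [-0.34, 0.006, -0.103, 0, 0, 0, 0], [-0.375, 0.006, -0.097, 0, 0, 0, 0], [-0.41, 0.006, -0.086, 0, 0, 0, 0], [-0.44, 0.006, -0.07, 0, 0, 0, 0], [-0.47, 0.006, -0.052, 0, 0, 0, 0]]]'

```text
time_s: 17.4
tool_pos: [0.5755, 0.2103, 0.1783]
tool_rot: [179.8, -0.2, 87.3]
force: [-2.2, 3.3, 4.1]
grip_width: 0.0003
grasp_force: 2.5
```

Run:
```python
from h import *
st(); print(enc(get_obs()['tool_pos']))
for y,z in [(.0567,.1604),(.0458,.1423),(.04,.122),(.04,.118)]: goe(0,y,z)
```

```text
17.4 [0.5755 0.2103 0.1783] [ 1.7978e+02 -1.7000e-01  8.7250e+01] F [-2.2  3.3  4.1] w 0.0003 g 2.5 q [ 15.  21. -47.  91.  16.  74. -37.]
[0.0005364  0.07462211 0.17828305]
row [-0.0599, -0.0021, 0.0594, 0.0012, -0.0009, 0.0003]
row [-0.0964, -0.0023, 0.1197, 0.0012, -0.0009, 0.0003]
row [-0.1159, -0.0026, 0.1873, 0.0012, -0.0009, 0.0003]
row [-0.116, -0.0027, 0.2006, 0.0012, -0.0009, 0.0003]
```

Request:
servo_tool --series '[[[-0.03, 0, 0.026, 0, 0, 0, 0], [-0.056, 0, 0.055, 0, 0, 0, 0], [-0.076, 0, 0.085, 0, 0, 0, 0], [-0.09, 0, 0.11, 0, 0, 0, 0], [-0.1, 0, 0.13, 0, 0, 0, 0], [-0.107, 0, 0.148, 0, 0, 0, 0], [-0.112, 0, 0.163, 0, 0, 0, 0], [-0.114, 0, 0.175, 0, 0, 0, 0], [-0.114, 0, 0.182, 0, 0, 0, 0], [-0.114, 0, 0.182, 0, 0, 0, 0]]]'

```text
time_s: 18.23
tool_pos: [0.5737, 0.1743, 0.1224]
tool_rot: [179.9, 0.1, 87.2]
force: [-4.3, -0.1, 12.5]
grip_width: 0.0004
grasp_force: 6.5
```

Run:
```python
from h import *
st(); print(enc(get_obs()['tool_pos']))
```

```text
18.23 [0.5737 0.1743 0.1224] [1.7994e+02 6.0000e-02 8.7170e+01] F [-4.3 -0.1 12.5] w 0.0004 g 6.5 q [ 17.  22. -45.  96.  17.  68. -35.]
[0.00051776 0.03856835 0.1224122 ]
```

Request:
servo_tool --series '[[[0, 0, 0.004, 0, 0, 0, 0], [0, 0, 0.006, 0, 0, 0, 0], [0, 0, 0.006, 0, 0, 0, 0]]]'

```text
time_s: 18.48
tool_pos: [0.5737, 0.1743, 0.1223]
tool_rot: [179.9, 0.1, 87.2]
force: [-7.5, -1.5, 22.4]
grip_width: 0.0003
grasp_force: 11.1
```

Request:
servo_tool --series '[[[0, 0, -0.03, 0, 0, 0, 0], [0, 0, -0.1, 0, 0, 0, 0], [0, 0, -0.2, 0, 0, 0, 0], [0, 0, -0.32, 0, 0, 0, 0], [0, 0, -0.44, 0, 0, 0, 0], [0, 0, -0.52, 0, 0, 0, 0], [-0.06, 0, -0.54, 0, 0, 0, 0], [-0.15, 0, -0.54, 0, 0, 0, 0], [-0.26, 0, -0.54, 0, 0, 0, 0], [-0.37, 0, -0.54, 0, 0, 0, 0], [-0.48, 0, -0.54, 0, 0, 0, 0], [-0.59, 0, -0.54, 0, 0, 0, 0]]]'

```text
time_s: 19.48
tool_pos: [0.5639, -0.0051, 0.2802]
tool_rot: [-179.9, 0.1, 87.1]
force: [0.2, -0.7, -0.5]
grip_width: 0.0002
grasp_force: 0.0
```

Run:
```python
from h import *
st(); print(enc(get_obs()['tool_pos']))
c=shot('scene'); w=cloud(c); e=enc(w)
k=(abs(e[...,0])<.1)&(e[...,1]>.025)&(e[...,1]<.105)&(e[...,2]>.08); q=e[k]
A=np.c_[q[:,1],np.ones(len(q))]; m=np.linalg.lstsq(A,q[:,2],rcond=None)[0]; print('rebated slope deg',np.degrees(np.arctan(m[0])),'z at y=.02',A.shape,m@[.02,1],'z med',np.median(q[:,2]))
goe(0,-.2,.28);goe(0,-.2,.19)
```

```text
19.48 [ 0.5639 -0.0051  0.2802] [-1.7995e+02  9.0000e-02  8.7140e+01] F [ 0.2 -0.7 -0.5] w 0.0002 g 0.0 q [ 35.  10. -42.  89.   7.  83. -10.]
[-0.00051108 -0.14107062  0.28017559]
rebated slope deg -0.10254199926046313 z at y=.02 (1573, 2) 0.12255416590506649 z med 0.12245189217084018
row [-0.1642, 0.0018, 0.0003, -0.0006, 0.0023, -0.0037]
row [-0.1621, 0.0024, 0.3003, -0.0006, 0.0023, -0.0037]
```

Request:
servo_tool --series '[[[-0.08, 0, 0, 0, 0, 0, 0], [-0.15, 0, 0, 0, 0, 0, 0], [-0.17, 0, 0.02, 0, 0, 0, 0], [-0.17, 0, 0.08, 0, 0, 0, 0], [-0.17, 0, 0.17, 0, 0, 0, 0], [-0.17, 0, 0.25, 0, 0, 0, 0], [-0.17, 0, 0.29, 0, 0, 0, 0], [-0.17, 0, 0.29, 0, 0, 0, 0], [-0.17, 0, 0.29, 0, 0, 0, 0]]]'

```text
time_s: 20.28
tool_pos: [0.5618, -0.0529, 0.1935]
tool_rot: [-179.9, -0.0, 87.2]
force: [0.6, 0.0, 0.3]
grip_width: -0.0001
grasp_force: 0.0
```

Run:
```python
from h import *
st(); print(enc(get_obs()['tool_pos']))
for y,z in [(-.16,.2),(-.132,.205),(-.107,.2049),(-.0829,.1983),(-.0613,.1857)]: goe(0,y,z)
```

```text
20.28 [ 0.5618 -0.0529  0.1935] [-1.7994e+02 -2.0000e-02  8.7210e+01] F [0.6 0.  0.3] w -0.0001 g 0.0 q [ 38.  13. -40.  97.   8.  74.  -7.]
[-0.00026775 -0.18897961  0.19345047]
row [0.0966, 0.0009, -0.0218, -0.0004, -0.0001, 0.0001]
row [0.1899, 0.0009, -0.0384, -0.0004, -0.0001, 0.0001]
row [0.2733, 0.0009, -0.0381, -0.0004, -0.0001, 0.0001]
row [0.3536, 0.0009, -0.0161, -0.0004, -0.0001, 0.0001]
row [0.4256, 0.001, 0.026, -0.0004, -0.0001, 0.0001]
```

Request:
servo_tool --series '[[[0.05, 0, -0.01, 0, 0, 0, 0], [0.09, 0, -0.02, 0, 0, 0, 0], [0.125, 0, -0.028, 0, 0, 0, 0], [0.16, 0, -0.034, 0, 0, 0, 0], [0.19, 0, -0.038, 0, 0, 0, 0], [0.225, 0, -0.04, 0, 0, 0, 0], [0.26, 0, -0.039, 0, 0, 0, 0], [0.295, 0, -0.034, 0, 0, 0, 0], [0.33, 0, -0.024, 0, 0, 0, 0], [0.365, 0, -0.011, 0, 0, 0, 0], [0.395, 0, 0.006, 0, 0, 0, 0], [0.425, 0, 0.026, 0, 0, 0, 0]]]'

```text
time_s: 21.28
tool_pos: [0.5692, 0.0756, 0.1867]
tool_rot: [179.9, -0.1, 87.2]
force: [1.8, -1.0, 3.6]
grip_width: 0.0003
grasp_force: 1.9
```

Run:
```python
from h import *
st(); print(enc(get_obs()['tool_pos']))
for y,z in [(-.0437,.1679),(-.0313,.1462),(-.025,.122),(-.025,.119)]: goe(0,y,z)
```

```text
21.28 [0.5692 0.0756 0.1867] [ 1.7985e+02 -6.0000e-02  8.7190e+01] F [ 1.8 -1.   3.6] w 0.0003 g 1.9 q [ 28.  15. -44.  96.  11.  73. -21.]
[ 0.00086593 -0.06027252  0.18671682]
row [0.0552, -0.0031, 0.0628, 0.0008, -0.0003, -0.0001]
row [0.0964, -0.0033, 0.1351, 0.0008, -0.0003, -0.0001]
row [0.1174, -0.0035, 0.2158, 0.0008, -0.0003, -0.0001]
row [0.1173, -0.0035, 0.2258, 0.0008, -0.0003, -0.0001]
```

Request:
servo_tool --series '[[[0.03, 0, 0.028, 0, 0, 0, 0], [0.052, 0, 0.058, 0, 0, 0, 0], [0.072, 0, 0.088, 0, 0, 0, 0], [0.088, 0, 0.118, 0, 0, 0, 0], [0.1, 0, 0.145, 0, 0, 0, 0], [0.108, 0, 0.168, 0, 0, 0, 0], [0.114, 0, 0.187, 0, 0, 0, 0], [0.117, 0, 0.2, 0, 0, 0, 0], [0.117, 0, 0.21, 0, 0, 0, 0], [0.117, 0, 0.215, 0, 0, 0, 0], [0.117, 0, 0.215, 0, 0, 0, 0]]]'

```text
time_s: 22.2
tool_pos: [0.5694, 0.1092, 0.1224]
tool_rot: [-179.9, 0.0, 87.2]
force: [-4.1, 1.0, 8.6]
grip_width: 0.0008
grasp_force: 4.7
```

Run:
```python
from h import *
st(); print(enc(get_obs()['tool_pos']))
```

```text
22.2 [0.5694 0.1092 0.1224] [-1.7993e+02  2.0000e-02  8.7170e+01] F [-4.1  1.   8.6] w 0.0008 g 4.7 q [ 24.  19. -44.  99.  14.  67. -27.]
[-0.00057023 -0.02664195  0.12242784]
```

Request:
servo_tool --series '[[[0, 0, 0.004, 0, 0, 0, 0], [0, 0, 0.008, 0, 0, 0, 0], [0, 0, 0.008, 0, 0, 0, 0]]]'

```text
time_s: 22.45
tool_pos: [0.5695, 0.1092, 0.1223]
tool_rot: [-180.0, 0.1, 87.2]
force: [-8.0, -0.1, 22.3]
grip_width: 0.0006
grasp_force: 11.1
```

Request:
servo_tool --series '[[[0, 0, -0.02, 0, 0, 0, 0], [0, 0, -0.1, 0, 0, 0, 0], [0, 0, -0.2, 0, 0, 0, 0], [0, 0, -0.32, 0, 0, 0, 0], [-0.08, 0, -0.42, 0, 0, 0, 0], [-0.2, 0, -0.46, 0, 0, 0, 0], [-0.32, 0, -0.46, 0, 0, 0, 0], [-0.44, 0, -0.46, 0, 0, 0, 0], [-0.54, 0, -0.46, 0, 0, 0, 0], [-0.58, 0, -0.46, 0, 0, 0, 0], [-0.58, 0, -0.46, 0, 0, 0, 0]]]'

```text
time_s: 23.37
tool_pos: [0.5604, -0.0704, 0.2561]
tool_rot: [-179.9, 0.1, 86.7]
force: [0.1, -0.8, -0.2]
grip_width: 0.0005
grasp_force: 0.0
```

Run:
```python
from h import *
st()
c=shot('scene'); w=cloud(c); e=enc(w); save(c,'end.png')
for n,lo,hi in(('reb',.03,.105),('fl',-.105,.012)):
    k=(abs(e[...,0])<.1)&(e[...,1]>lo)&(e[...,1]<hi)&(e[...,2]>.08)&(e[...,2]<.2); q=e[k]
    m=np.polyfit(q[:,1],q[:,2],1); print(n,len(q),'deg',np.degrees(np.arctan(m[0])),'z',np.median(q[:,2]))
```

```text
23.37 [ 0.5604 -0.0704  0.2561] [-1.7987e+02  1.2000e-01  8.6700e+01] F [ 0.1 -0.8 -0.2] w 0.0005 g 0.0 q [ 39.  10. -40.  91.   7.  81.  -4.]
reb 1480 deg -0.11105369433903123 z 0.12247878249951055
fl 2024 deg -0.05096281181511328 z 0.12247737499275935
```

View pics/end.png

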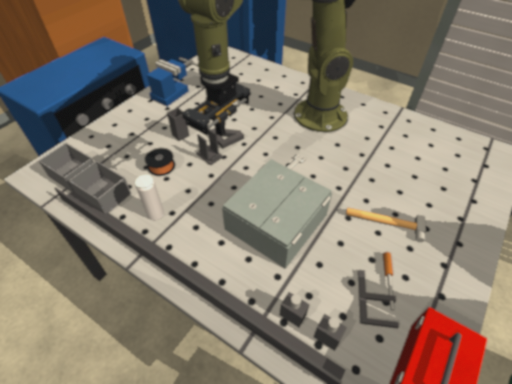

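The final picture shows the enclosure shut flat at (278,210). The arm is clear of it, and the spool, spray can, hammer, wrench and clamp are where they were.

```bash
python3 -c "
from h import *
print(env.sign_off())"
```

```text
the job is handed in; nothing more can be done
None
```

I handed the job in at about 23 s: the module stands upright and fully home in the cradle, and both doors are flat shut, the rebated one first and the flanged one last; no other object appears to have moved in the final picture.

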